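Clear the cradle and lay the patch tube in it

TASK

Using the blue-gripped scraper block and never the fingers, sweep the three black rubber chips out of the wooden cradle's channel through its open end into the white catch tray, and stand the scraper upright on the shelf again. Then take the upright red patch tube and lower it gently into the cleared cradle so that it lies on its side, flat on the channel floor and wholly inside the channel, with its black cap towards the tray. Leave everything else where it is.

Things in the scene. Friction and masses are not known exactly. Their poses are not given: they have to be found in the camera images.
- cradle: Fixed wooden cradle. Origin on the shelf under the channel's middle; x runs along the channel to its open end and the white tray, z up. Channel: 140 mm long (x -70 to 70), 41 mm wide, floor 30 mm above the shelf. Side rims 10 mm thick, 16 mm high above the floor over the last 30 mm at each end, 5 mm over the middle 80. End wall 8 mm thick, 16 mm high beyond x -70; none at x +70.
- tray_in (a point): Middle of the floor of the white catch tray, which is fixed to the cradle below the channel's open end. Tray from x = 70 to 166 mm in the cradle's frame, 110 mm wide; floor 4 mm, walls (4 mm thick) 20 mm above the shelf.
- tube: Rigid red patch tube standing upright on the shelf, 116 mm tall, 0.1 to 0.2 kg: red body 38 mm diameter and 92 mm long with a white band near its top, black ribbed twist cap 32 mm diameter, 24 mm long at the top. Origin at the centre of its foot, z axis along it to the cap.
- tube_mid (a point): Point on the tube's axis 55 mm above its foot, near its centre of mass. With the tube lying in the cradle it is 49 mm above the shelf.
- scraper: Loose scraper block standing on its blade on the shelf, 66 mm tall, about 0.1 kg. Black blade 20 mm thick (its x) by 33 mm wide (its y), 24 mm high; above it a blue grip 24 mm thick (x) by 32 mm wide (y), from 24 to 66 mm height. Origin at the centre of its underside, z up.
- chip1: Black rubber chip 16 x 14 x 8 mm, 10 g, flat on the channel floor, the one nearest the end wall. Origin at the centre of its underside.
- chip2: Like chip1, the middle one.
- chip3: Like chip1, the one nearest the open end.
- multitool: Bystander: silver folded multitool lying on the shelf, 100 x 28 x 16 mm. Origin under its centre, x along it.
- tumbler: Bystander: glass tumbler 95 mm tall, 74 mm across, with two spokes in it reaching 215 mm high. Origin at the centre of its foot.
- bell: Bystander: brass bicycle bell, 54 mm across, 40 mm tall. Origin at the centre of its underside.
- tin: Bystander: round green tin, 64 mm across, 22 mm tall. Origin at the centre of its underside.
- lamp: Bystander: black bicycle lamp 30 x 60 x 34 mm. Origin at the centre of its underside.
Not all that is in view belongs to the job. There is more than one size of the scraper; the one meant has the size given above.

How it is judged (in metres and radians):
On the way, in this order (a step that is already met when the one before it is completed fails the run):
1. the scraper's blade is down in the cradle's channel (x of scraper in the frame of cradle between -0.07 and 0.07 m and y of scraper in the frame of cradle between -0.01 and 0.01 m and z of scraper in the frame of cradle below 0.04 m), for 0.1 s.
2. all three chips are in the catch tray (x of chip1 in the frame of cradle between 0.07 and 0.164 m and y of chip1 in the frame of cradle between -0.053 and 0.053 m and z of each of chip1, chip2, chip3 in the frame of cradle below 0.027 m and x of chip2 in the frame of cradle between 0.07 and 0.164 m and y of chip2 in the frame of cradle between -0.053 and 0.053 m and x of chip3 in the frame of cradle between 0.07 and 0.164 m and y of chip3 in the frame of cradle between -0.053 and 0.053 m), for 0.2 s.
3. the tube lies on its side in the cradle, cap towards the tray (x of tube_mid in the frame of cradle between -0.018 and 0.012 m and y of tube_mid in the frame of cradle between -0.006 and 0.006 m and z of tube_mid in the frame of cradle between 0.044 and 0.054 m and angle between the z axis of tube and the x axis of cradle, either way round below 0.14 rad and x of tube in the frame of cradle below -0.03 m), for 0.2 s.
At the end, for the whole second after the job is handed in: Tube at rest on its side in the channel, cap to the tray: axis within 0.14 rad, tube_mid -18 to +12 mm along, within 6 mm sideways, 44 to 54 mm up. All chips in the tray, undersides below 27 mm. Scraper at rest upright (0.12 rad) on the shelf (underside under 6 mm) (all of step 2 and all of step 3 and linear speed of tube below 0.02 m/s and angular speed of tube below 1 rad/s and angle between scraper's own z axis and vertical below 0.12 rad and height (world z) of scraper below 0.006 m and linear speed of scraper below 0.01 m/s); the robot touches nothing.
It fails at once if the gripper touches a chip (over 0.5 N) (contact force between any of the fingers, the arm and chip1 above 0.5 N or contact force between any of the fingers, the arm and chip2 above 0.5 N or contact force between any of the fingers, the arm and chip3 above 0.5 N).
It fails at once if the tube strikes or is pressed into the cradle with more than 40 N (contact force between tube and cradle above 40 N).
It fails at once if a bystander (multitool, tumbler, bell, tin, lamp) is moved by more than 25 mm (distance of any of multitool, tumbler, bell, tin, lamp from where it was at the start of the episode above 0.025 m).
It fails at once if the tumbler is tipped by more than 0.35 rad (angle between tumbler's own z axis and vertical above 0.35 rad).
It also fails if it takes over 67 s, if anything falls off the work surface, if the arm or the gripper's body presses on something with over 40 N, if the wrist force passes 120 N, or if a joint passes its speed limit or range.

ROBOT

A 6-joint arm with a two-finger parallel gripper is mounted at the origin on the work surface. World frame = base frame: x ahead of the robot, y to its left, z up, the work surface at z = 0. Lengths are in mm, angles in degrees, forces in N, time in s.
With the tool pointing down it reaches from about 350 to 850 mm from the base axis. Payload 8.1 kg.
Tool frame: the origin (TCP) lies on the centre line of the jaws, within the pads' length; the fingertips stand 19 mm ahead of it and the grasp point (between the pads) is the TCP (r.tip_reach is the z of the fingertips in the tool frame, in mm); z points along the fingers, y is the line along which they close (so a half turn about z gives the same grasp; the last joint's range is limited). The gripper opens to 85 mm and grips with 20 to 120 N. Pads are 22 mm wide; open, the fingers measure 114 mm over their backs; the gripper's body (76 mm by 85 mm) begins 54 mm behind the grasp point. The pads swing forward as they close: fully open they stand 13 mm farther back than shut.
Start: joints at [72.055, 7.471, 85.268, -0, 87.261, -4.893], TCP at [135.478, 584.509, 250.292] pointing down, gripper open.
Joint ranges: [-169.43, 169.43], [-51.17, 129.36], [1.28, 143.12], [-76.62, 256.62], [0, 156.53], [-152.29, 152.29]. Speed limits (degrees/s): [136.94, 136.94, 159.86, 180, 180, 180].

INTERFACE

Orientations are given as [roll, pitch, yaw] about the fixed x, y, z axes, in that order (R = Rz(yaw) Ry(pitch) Rx(roll)).
In Python, from bench import r gives the robot as it stands. The module is installed in compiled form; this text tells all that it offers.
- The arm moves only by the shell command python3 -m handwheel 'ROWS' [FORCE]. ROWS is JSON, a list of rows, each a list of 7 numbers: the shift along the tool's x, y, z in m, then the turn, a rotation vector about the tool's x, y, z in degrees, then the finger opening in m, from 0 to 0.0854. In form: [[tx, ty, tz, ax, ay, az, claw], ...]. A call has 1 to 8 rows; each row shifts and turns the commanded pose from where the row before left it, along the tool's axes as they then stand; what a row does not reach is not made up. A row lasts 1/12 s, in which the tool goes at most 41.7 mm and 7.16 degrees, less where a joint would pass 70% of its speed; a pose out of reach is approached as far as the arm can. A call with a gripper value outside its range is refused whole. The fingers move at their own pace and stop on an object; FORCE is the grip in N (left out, the last holds). Time passes only in rows, so rows that do not move let the fingers close. It gives the time, the measured TCP pose, the force, the opening and the grip force at its end, in the units of the state.
- r.sense(): the state, without advancing time (a new reading comes with each control period).
- r.snapshot(name): name is "side" or "top" or "wrist"; returns (picture, depth): 480x640x3 uint8, blue, green, red; 480x640 float32, mm along the optical axis (not along the pixel's ray), 0 where there is no reading.
- r.calibration(name): a dict with "vfov" (degrees; the focal length in pixels is half the picture's height over the tangent of half this angle, whatever the lens; pixels are square), "cx", "cy" (the principal point, pixels), "dist" ([k1, k2, p1, p2, k3] as OpenCV has them; the pictures are not rectified), "rvec" (rotation vector, rad) and "tvec" (3), from world to camera coordinates, as OpenCV has them; the wrist camera has in their place "tool_from_camera" (4x4, takes a point from camera to tool coordinates, whose origin is the TCP and whose axes are the flange's). Camera axes: x right, y down, z forward; pixel columns grow to the right and rows downward; lengths in mm; the calibration is good to about 2 mm. A picture is of the moment at which its call begins: read the wrist's pose just before it. calibration takes no time and is no camera call.
- r.hand_in(): hands the job in; it is judged then, once.
The state is a dict: "time": time; "joint_pos": joint angles; "qd": joint speeds; "joint_efforts": joint torques, N m; "tool_pos": TCP position; "tcp_rot": TCP orientation; "ft_force": force on the tool from outside, world axes, zero at the start; "wrist_torque": the same for the moment, N m; "finger_gap": finger opening in mm; "grip_force": force on a finger pad.
Only numpy, scipy, OpenCV 4.12 (cv2) and the standard library are available. Lean on these libraries where they do the work, as an engineer would, in place of code of your own. Each camera call takes 0.05 s, during which the arm holds its last target. There are 200 camera calls.

## Working session

There is one attempt and no reset: what is moved stays moved. The work goes in short steps, Python scripts to look and compute and a shell command to move; the robot and the scene stay as the last step left them, time stands still between calls to the robot, and variables do not carry over. Pictures are saved under pics/ and viewed, at most 10 in all, crops included, and the job is handed in when it is done.

```bash
mkdir -p pics; ls
python3 - <<'E'
from bench import r
import cv2,numpy as np
np.set_printoptions(suppress=True,precision=3)
print(r.sense())
for n in("side","top","wrist"):
    p,d=r.snapshot(n); np.savez(f"{n}0.npz",p=p,d=d); cv2.imwrite(f"pics/{n}0.png",p); print(n,r.calibration(n))
E
```

```text
pics
{'time': 0.0, 'joint_pos': array([72.054,  7.516, 85.329,  0.   , 87.261, -4.893]), 'qd': array([ 0.06 ,  0.052, -0.023, -0.072,  0.007,  0.014]), 'joint_efforts': array([ -0.   , -56.939, -50.055,  -0.   ,   0.015,   0.   ]), 'tool_pos': array([135.331, 584.015, 249.236]), 'tcp_rot': array([-179.895,   -0.009,  166.947]), 'ft_force': array([ 0.681, -0.543, -0.015]), 'wrist_torque': array([-0.004,  0.049,  0.001]), 'grip_force': 0.0, 'finger_gap': 86.07435545602493}
side {'vfov': 47.166886404309416, 'cx': 323.9404403619973, 'cy': 237.0794023969789, 'dist': array([-0.171,  0.   ,  0.   ,  0.   ,  0.   ]), 'rvec': array([ 2.315, -0.448,  0.193]), 'tvec': array([-528.317,  171.345, 1118.143])}
top {'vfov': 55.136737054384895, 'cx': 315.5375603567494, 'cy': 241.23493294583298, 'dist': array([-0.034,  0.   ,  0.   ,  0.   ,  0.   ]), 'rvec': array([ 2.157, -2.12 ,  0.194]), 'tvec': array([-31.391, 570.321, 776.318])}
wrist {'vfov': 60.6116001559507, 'cx': 319.46390629453117, 'cy': 237.51205860162605, 'dist': array([-0.02,  0.  ,  0.  ,  0.  ,  0.  ]), 'tool_from_camera': array([[  -0.001,   -0.959,   -0.283,   72.896],
       [   1.   ,   -0.001,    0.   ,    0.526],
       [  -0.   ,   -0.283,    0.959, -124.284],
       [   0.   ,    0.   ,    0.   ,    1.   ]])}
```

View pics/side0.png

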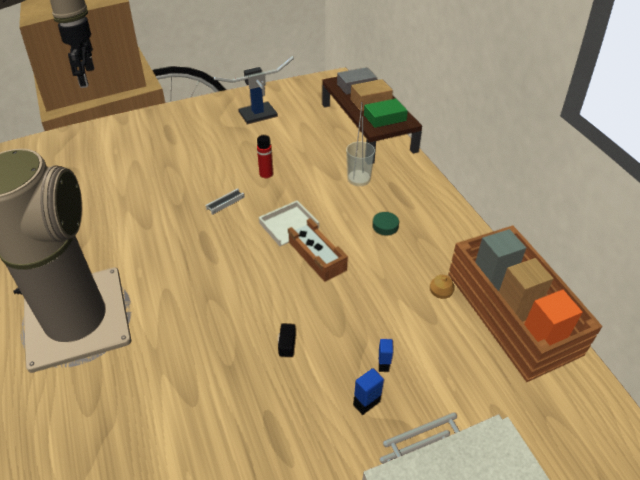

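View pics/top0.png

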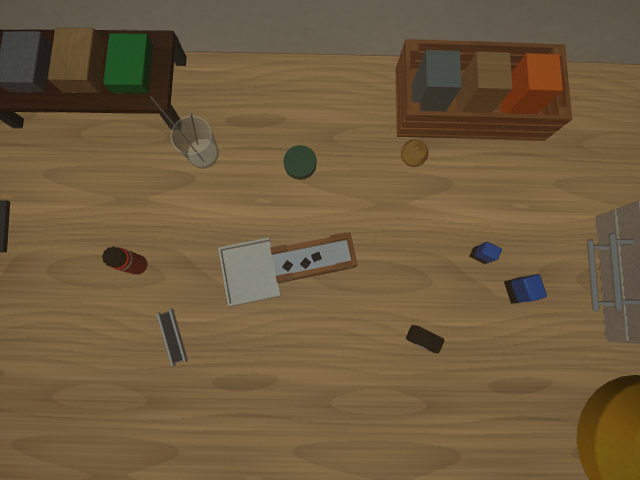

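The side view shows the tube at (265,157), tray (290,222), cradle (318,250) with three chips, and two blue scrapers at (386,355) small and (368,390) large. The top view shows the same scrapers at (487,253) and (526,289), the tube at (125,261), and the cradle at (313,258) with its open end to the left.

```bash
cat > h.py <<'E'
from bench import r
import cv2,numpy as np
from scipy.spatial.transform import Rotation as R
np.set_printoptions(suppress=True,precision=1)
def cam(n,state=None):
    c=r.calibration(n); f=240/np.tan(np.radians(c["vfov"]/2))
    K=np.array([[f,0,c["cx"]],[0,f,c["cy"]],[0,0,1]])
    if n=="wrist":
        T=np.eye(4); T[:3,:3]=R.from_euler("xyz",state["tcp_rot"],degrees=True).as_matrix(); T[:3,3]=state["tool_pos"]
        W=T@c["tool_from_camera"]
    else:
        W=np.eye(4); W[:3,:3]=cv2.Rodrigues(c["rvec"])[0]; W[:3,3]=np.ravel(c["tvec"]); W=np.linalg.inv(W)
    return K,c["dist"],W
def rays(C,uv):
    K,d,W=C; n=cv2.undistortPoints(np.float64(uv).reshape(-1,1,2),K,d).reshape(-1,2)
    return W[:3,3],np.c_[n,np.ones(len(n))]@W[:3,:3].T
def plane(C,uv,z):
    o,v=rays(C,uv); return o+v*((z-o[2])/v[:,2])[:,None]
def cloud(C,depth):
    u,v=np.meshgrid(np.arange(640),np.arange(480)); o,d=rays(C,np.c_[u.ravel(),v.ravel()])
    return (o+d*depth.reshape(-1,1)).reshape(480,640,3)
def meet(C1,a,C2,b):
    o1,v1=rays(C1,[a]);o2,v2=rays(C2,[b]);v1=v1[0];v2=v2[0]
    s=np.linalg.lstsq(np.c_[v1,-v2],o2-o1,rcond=None)[0]
    p,q=o1+s[0]*v1,o2+s[1]*v2; return (p+q)/2,np.linalg.norm(p-q)
def blobs(p,name,amin=30):
    h=cv2.cvtColor(p,cv2.COLOR_BGR2HSV);b,g,rr=[p[...,i].astype(int) for i in range(3)]
    m={"blue":(b>1.6*g)&(b>1.8*rr)&(b>60),"red":(rr>2.5*g)&(rr>2.5*b)&(rr>60),"dark":p.max(2)<50,
       "white":(h[...,1]<60)&(h[...,2]>110)}[name].astype(np.uint8)
    n,l,s,c=cv2.connectedComponentsWithStats(m)
    return [(c[i],s[i],l==i) for i in range(1,n) if s[i,4]>=amin]
def rect(xy): return cv2.minAreaRect(np.float32(xy))
E
cat > a.py <<'E'
from h import *
for n in("side","top"):
    z=np.load(f"{n}0.npz");C=cam(n);P=cloud(C,z["d"])
    for nm in("blue","red","dark","white"):
        for c,s,m in blobs(z["p"],nm):
            q=P[m&(z["d"]>0)]
            if len(q)<20: continue
            med=np.median(q,0)
            if abs(med[1])>900 or not 100<med[0]<1000: 
                if nm!="white" :continue
            print(n,nm,c,s[4],"med",med,"zmax",np.percentile(q[:,2],[2,98]), "top",q[q[:,2]>np.percentile(q[:,2],98)-5].mean(0))
E
python3 a.py
```

```text
side blue [385.2 351.1] 309 med [ 553.1 -344.5   62.5] zmax [28.2 68.3] top [ 556.6 -336.7   65.3]
side blue [368.3 386.8] 717 med [ 486.2 -408.1   83.1] zmax [38.3 88.7] top [ 491.  -401.    86.4]
side red [263.8 149.1] 61 med [524.2 299.2  88.4] zmax [81.9 95.7] top [525.7 301.   93. ]
side red [265.  165.4] 272 med [523.9 296.6  39.5] zmax [ 2.2 72.8] top [524.2 295.7  70.9]
side dark [78.7 46.2] 1320 med [136.8 550.2 347.8] zmax [250.7 425.2] top [159.1 552.5 425. ]
side dark [252.4  72.1] 31 med [589.4 613.  142.6] zmax [137.2 145.3] top [590.6 612.4 143.3]
side dark [325.8  95.5] 125 med [802.  569.9  39.8] zmax [ 5.2 84.8] top [798.1 527.7  83.4]
side dark [347.1 111.7] 40 med [798.8 393.4  84. ] zmax [80.3 89.3] top [798.1 386.   86.5]
side dark [260.7 117.9] 78 med [592.7 570.    8.1] zmax [ 1.  13.6] top [586.8 569.   10.6]
side dark [401.1 137.1] 389 med [927.7 250.   75.2] zmax [ 7.  89.1] top [872.4 249.5  86.7]
side dark [263.3 141.7] 132 med [526.1 301.9 111.8] zmax [ 94.9 118.1] top [527.7 308.2 115.7]
side dark [286.6 340. ] 467 med [ 398.1 -235.1   32.4] zmax [ 8.7 
[... 2892 characters left out ...]
x [ 6.8 44.5] top [ 327.7 -582.3   43. ]
top white [207.9 151. ] 155 med [729.  176.6  67.6] zmax [23.3 94.8] top [731.8 175.2  92.9]
top white [196.1 159.4] 139 med [716.9 199.   57.8] zmax [19.9 94.7] top [715.4 198.1  93.2]
top white [616.7 226.5] 31 med [ 604.  -560.4   72.9] zmax [71.1 80.4] top [ 604.7 -558.5   79.4]
top white [269.2 267.2] 4307 med [532.5  79.8   3.9] zmax [-0.3 31.1] top [545.  -16.6  29. ]
top white [620.7 269. ] 63 med [ 526.9 -560.6   73. ] zmax [70.  77.6] top [ 525.2 -560.1   74.1]
top white [176.5 334.6] 75 med [401.8 227.7  14.1] zmax [11.7 16.9] top [399.8 226.4  14.3]
top white [164.3 339.6] 94 med [390.8 248.6  14.3] zmax [-1.4 17.3] top [392.2 248.2  14.7]
```

```bash
cat > b.py <<'E'
from h import *
print("tip",r.tip_reach)
Ps=[]
for n in("side","top"):
    z=np.load(f"{n}0.npz");C=cam(n);P=cloud(C,z["d"]).reshape(-1,3);Q=P[z["d"].ravel()>0]
    col=z["p"].reshape(-1,3)[z["d"].ravel()>0]
    b=(Q[:,0]>440)&(Q[:,0]<640)&(Q[:,1]>-110)&(Q[:,1]<150)
    Q=Q[b]
    hi=Q[(Q[:,2]>26)&(Q[:,2]<60)]
    print(n,"cradle",rect(hi[:,:2]),cv2.boxPoints(rect(hi[:,:2])).tolist(),np.percentile(hi[:,2],[5,50,95]))
    lo=Q[(Q[:,2]>13)&(Q[:,2]<25)&(Q[:,1]>20)]
    print("traywall",rect(lo[:,:2]))
    Q=P[z["d"].ravel()>0]
    for nm,x,y,h in(("small",555,-335,66),("big",490,-395,86)):
        s=Q[(np.hypot(Q[:,0]-x,Q[:,1]-y)<35)&(abs(Q[:,2]-h)<4)]
        print(nm,len(s),rect(s[:,:2]),s[:,2].mean())
    s=Q[(np.hypot(Q[:,0]-525,Q[:,1]-300)<35)&(abs(Q[:,2]-115)<4)]
    print("cap",len(s),rect(s[:,:2]),s[:,2].mean())
E
python3 b.py
```

```text
tip 19.0
side cradle ((543.71533203125, -20.614891052246094), (66.40415954589844, 151.58734130859375), 12.763591766357422) [[494.58868408203125, 45.970619201660156], [528.0786743164062, -101.8709945678711], [592.8419799804688, -87.20040130615234], [559.3519897460938, 60.641212463378906]] [27.4 33.1 45.7]
traywall ((521.2028198242188, 86.49954986572266), (114.04938507080078, 123.91275024414062), 11.141327857971191)
small 177 ((558.0451049804688, -335.69580078125), (31.98389434814453, 24.201250076293945), 64.18348693847656) 64.87538271003561
big 392 ((491.697509765625, -400.1123046875), (42.960384368896484, 32.122745513916016), 18.140024185180664) 86.05447117990256
cap 93 ((528.1289672851562, 310.2879638671875), (32.6096305847168, 34.51750564575195), 25.141935348510742) 115.18053360619015
top cradle ((544.218505859375, -18.07513427734375), (64.44499206542969, 148.05323791503906), 12.458221435546875) [[496.7851257324219, 47.257137298583984], [528.724365234375, -97.30997467041016], [591.65185546875, -83.40740966796875], [559.712646484375, 61.159706115722656]] [27.2 31.3 45.4]
traywall ((520.300048828125, 89.61473083496094), (110.49537658691406, 120.52647399902344), 12.679006576538086)
small 227 ((557.0553588867188, -332.8399658203125), (32.948509216308594, 24.570985794067383), 65.8309555053711) 64.49784621101375
big 446 ((492.54681396484375, -396.92822265625), (42.74126052856445, 32.558841705322266), 17.207626342773438) 85.67784846876383
cap 290 ((527.684326171875, 313.052978515625), (30.795026779174805, 30.296045303344727), 47.99247741699219) 114.33146766296923
```

```bash
python3 -m handwheel '[[0,0,0,0,0,0,0.08]]' 30
```

```text
time: 0.23
tool_pos: [135.4, 584.3, 249.7]
tcp_rot: [-179.9, -0.0, 166.9]
ft_force: [-0.2, 0.3, -0.9]
finger_gap: 80.0
grip_force: 0.0
```

```bash
cat >> h.py <<'E'
def go(pos,rot=None,first="move"):
    "total shift (mm) in present tool axes, and total turn (rotvec deg) in tool axes"
    s=r.sense(); A=R.from_euler("xyz",s["tcp_rot"],degrees=True)
    B=A if rot is None else R.from_euler("xyz",rot,degrees=True)
    d=np.array(pos)-s["tool_pos"]
    print("shift now-axes",A.inv().apply(d),"after-turn axes",B.inv().apply(d),"turn",(A.inv()*B).as_rotvec(degrees=True),"at",s["tool_pos"],s["tcp_rot"],"t",s["time"])
E
M='python3 -m handwheel'
$M '[[-0.0221,-0.0285,0,0,0,0,0.08],[-0.0221,-0.0285,0,0,0,0,0.08],[-0.0221,-0.0285,0,0,0,0,0.08],[-0.0221,-0.0285,0,0,0,0,0.08],[-0.0221,-0.0285,0,0,0,0,0.08],[-0.0221,-0.0285,0,0,0,0,0.08],[-0.0221,-0.0285,0,0,0,0,0.08]]'
$M '[[-0.0221,-0.0285,0,0,0,0,0.08],[-0.0221,-0.0285,0,0,0,0,0.08],[-0.0221,-0.0285,0,0,0,0,0.08],[-0.0221,-0.0285,0,0,0,0,0.08],[-0.0221,-0.0285,0,0,0,0,0.08],[-0.0221,-0.0285,0,0,0,0,0.08],[-0.0221,-0.0285,0,0,0,0,0.08]]'
$M '[[-0.0221,-0.0285,0,0,0,0,0.08],[-0.0221,-0.0285,0,0,0,0,0.08],[-0.0221,-0.0285,0,0,0,0,0.08],[-0.0221,-0.0285,0,0,0,0,0.08],[-0.0221,-0.0285,0,0,0,0,0.08],[-0.0221,-0.0285,0,0,0,0,0.08],[-0.0221,-0.0285,0,0,0,0,0.08]]'
$M '[[-0.0221,-0.0285,0,0,0,0,0.08],[-0.0221,-0.0285,0,0,0,0,0.08],[-0.0221,-0.0285,0,0,0,0,0.08],[-0.0221,-0.0285,0,0,0,0,0.08],[-0.0221,-0.0285,0,0,0,0,0.08],[-0.0221,-0.0285,0,0,0,0,0.08],[-0.0221,-0.0285,0,0,0,0,0.08]]'
$M '[[0,0,0,0,0,7,0.05],[0,0,0,0,0,7,0.05],[0,0,0,0,0,7,0.05],[0,0,0,0,0,7,0.05],[0,0,0,0,0,7,0.05],[0,0,0,0,0,7,0.05],[0,0,0,0,0,7,0.05]]'
$M '[[0,0,0,0,0,7,0.05],[0,0,0,0,0,7,0.05],[0,0,0,0,0,7,0.05],[0,0,0,0,0,7,0.05],[0,0,0,0,0,7,0.05],[0,0,0,0,0,7,0.05],[0,0,0,0,0,7,0.05],[0,0,0,0,0,4,0.05]]'
cat > c.py <<'E'
from h import *
import sys
s=r.sense();p,d=r.snapshot("wrist");cv2.imwrite(f"pics/{sys.argv[1]}.png",p);np.savez(sys.argv[1]+".npz",p=p,d=d,**{k:s[k] for k in("tool_pos","tcp_rot")})
C=cam("wrist",s)
for c,st,m in blobs(p,"blue",200):
    P=cloud(C,d)[m&(d>0)]; zt=np.percentile(P[:,2],90)
    if zt>75: continue
    t=P[abs(P[:,2]-zt)<4]; print("blue",c,st[4],"top z",zt,rect(t[:,:2]))
    # cast rays on the top plane
    uv=np.argwhere(m)[:,::-1]; q=plane(C,uv,65); print("all-blob on z65 plane",rect(q[:,:2]))
E
python3 c.py w1
```

```text
time: 0.82
tool_pos: [241.4, 353.6, 250.1]
tcp_rot: [180.0, 0.0, 167.0]
ft_force: [1.6, 0.2, 0.8]
finger_gap: 80.0
grip_force: 0.0
time: 1.4
tool_pos: [347.1, 124.3, 250.5]
tcp_rot: [180.0, 0.1, 167.0]
ft_force: [0.5, 1.3, -0.1]
finger_gap: 80.0
grip_force: 0.0
time: 1.98
tool_pos: [452.8, -105.3, 250.3]
tcp_rot: [180.0, 0.0, 166.9]
ft_force: [-0.2, 0.6, -0.2]
finger_gap: 80.2
grip_force: 0.0
time: 2.57
tool_pos: [558.5, -334.3, 249.8]
tcp_rot: [180.0, -0.0, 166.9]
ft_force: [1.0, -0.7, 2.0]
finger_gap: 80.1
grip_force: 0.0
time: 3.15
tool_pos: [558.0, -332.6, 249.9]
tcp_rot: [-180.0, -0.0, 117.6]
ft_force: [-0.1, -0.7, 0.6]
finger_gap: 50.1
grip_force: 0.0
time: 3.82
tool_pos: [558.0, -332.5, 250.0]
tcp_rot: [-180.0, -0.0, 64.6]
ft_force: [0.2, -0.4, 1.2]
finger_gap: 50.1
grip_force: 0.0
blue [321.3 211.3] 1375 top z 67.35848381531376 ((557.8935546875, -333.2345886230469), (31.44428062438965, 22.974348068237305), 65.21952819824219)
all-blob on z65 plane ((559.0747680664062, -330.6506042480469), (36.502845764160156, 22.927515029907227), 65.13639831542969)
```

```bash
M='python3 -m handwheel'
$M '[[0,0,0.04,0,0,0,0.05],[0,0,0.04,0,0,0,0.05],[0,0,0.04,0,0,0,0.05],[0,0,0.03,0,0,0,0.05],[0,0,0.03,0,0,0,0.05],[0,0,0.022,0,0,0,0.05],[0,0,0,0,0,0,0.05]]'
$M '[[0,0,0,0,0,0,0.015],[0,0,0,0,0,0,0.015],[0,0,0,0,0,0,0.015],[0,0,0,0,0,0,0.015],[0,0,0,0,0,0,0.015],[0,0,0,0,0,0,0.015]]' 40
$M '[[0,0,-0.03,0,0,0,0.015],[0,0,-0.04,0,0,0,0.015],[0,0,-0.04,0,0,0,0.015],[0,0,-0.04,0,0,0,0.015],[0,0,0,0,0,0,0.015]]'
python3 -c "
from h import *
go([548.5,-40,198],[180,0,12.6]);go([543,-15.5,250],[180,0,12.6])"
```

```text
time: 4.45
tool_pos: [554.2, -329.9, 41.4]
tcp_rot: [-179.4, -0.1, 65.1]
ft_force: [-0.9, 0.7, -0.6]
finger_gap: 50.3
grip_force: 0.0
time: 4.95
tool_pos: [559.3, -333.5, 50.6]
tcp_rot: [179.8, 0.0, 65.0]
ft_force: [0.6, 0.0, 6.3]
finger_gap: 23.5
grip_force: 43.0
time: 5.37
tool_pos: [562.0, -335.3, 210.3]
tcp_rot: [179.1, 0.2, 65.0]
ft_force: [0.8, -2.3, 0.7]
finger_gap: 24.0
grip_force: 42.1
shift now-axes [ 261.9 -137.4    9.4] after-turn axes [  51.2 -291.2   12.3] turn [ 0.9 -0.3 52.4] at [ 562.  -335.3  210.3] [179.1   0.2  65. ] t 5.3667
shift now-axes [ 281.6 -152.   -42.9] after-turn axes [  51.2 -316.3  -39.7] turn [ 0.9 -0.3 52.4] at [ 562.  -335.3  210.3] [179.1   0.2  65. ] t 5.3667
```

```bash
M='python3 -m handwheel'
$M '[[0,0,0,0,0,6.55,0.015],[0,0,0,0,0,6.55,0.015],[0,0,0,0,0,6.55,0.015],[0,0,0,0,0,6.55,0.015],[0,0,0,0,0,6.55,0.015],[0,0,0,0,0,6.55,0.015],[0,0,0,0,0,6.55,0.015],[0,0,0,0,0,6.55,0.015]]'
$M '[[0.0085,-0.033,0,0,0,0,0.015],[0.0085,-0.033,0,0,0,0,0.015],[0.0085,-0.033,0,0,0,0,0.015],[0.0085,-0.033,0,0,0,0,0.015],[0.0085,-0.033,0,0,0,0,0.015],[0.0085,-0.033,0,0,0,0,0.015],[0,0,0,0,0,0,0.015],[0,0,0,0,0,0,0.015]]'
cat > d.py <<'E'
from h import *
import sys
s=r.sense();print(s["tool_pos"],s["tcp_rot"]);p,d=r.snapshot("wrist");cv2.imwrite(f"pics/{sys.argv[1]}.png",p)
C=cam("wrist",s);P=cloud(C,d);ok=d>0
z=P[...,2]; near=(abs(P[...,0]-543)<70)&(P[...,1]>-110)&(P[...,1]<75)&ok
# grazing-free: rim/wall tops at 46 and 35
for lo,hi in((42,49),(26,50)):
    q=P[near&(z>lo)&(z<hi)][:,:2]; rc=rect(q); b=cv2.boxPoints(rc); print(lo,hi,len(q),rc)
q=P[near&(z>28)&(z<32)]; print("floor z",np.median(q[:,2]))
fl=(near&(abs(z-30)<3)).astype(np.uint8); print("floor",rect(P[near&(abs(z-30)<3)][:,:2]))
for c,st,m in blobs(p,"dark",30):
    q=P[m&near&(z>33)&(z<42)]
    if len(q)>20: print("chip",c,q[:,:2].mean(0),rect(q[:,:2]))
E
python3 d.py w2
```

```text
time: 6.03
tool_pos: [558.1, -332.6, 198.4]
tcp_rot: [180.0, -0.0, 12.2]
ft_force: [-0.3, 0.6, -0.8]
finger_gap: 23.4
grip_force: 42.0
time: 6.7
tool_pos: [565.0, -126.4, 198.6]
tcp_rot: [180.0, -0.0, 12.7]
ft_force: [-0.5, -0.7, -1.3]
finger_gap: 23.5
grip_force: 41.9
[ 565.  -126.4  198.6] [180.   -0.   12.7]
42 49 4119 ((544.950439453125, -17.347488403320312), (64.5474624633789, 149.30625915527344), 12.353225708007812)
26 50 18156 ((544.9585571289062, -17.363685607910156), (64.68897247314453, 149.25148010253906), 12.439262390136719)
floor z 31.01820874239101
floor ((548.668701171875, -17.13402557373047), (61.44121170043945, 150.75299072265625), 9.789530754089355)
chip [106.5 171.1] [564.3  35.7] ((564.0123291015625, 37.990570068359375), (19.473087310791016, 8.700016975402832), 73.24759674072266)
chip [246.8 170.7] [589.1 -69.7] ((589.029541015625, -68.98038482666016), (1.306031584739685, 13.277396202087402), 6.948502540588379)
chip [174.9 214.7] [546.6 -23.7] ((546.1717529296875, -23.075000762939453), (13.89474868774414, 15.487890243530273), 24.27202033996582)
chip [101.4 222.1] [529.3  27.7] ((528.527587890625, 28.594989776611328), (13.374645233154297, 16.253868103027344), 54.94361114501953)
chip [146.1 224.6] [534.7  -4.3] ((533.94775390625, -3.8540945053100586), (13.284643173217773, 16.497514724731445), 49.83571243286133)
chip [105.6 249.9] [509.8  20.3] ((510.2859191894531, 20.214048385620117), (11.622349739074707, 3.6312637329101562), 30.23509979248047)
```

View pics/w2.png

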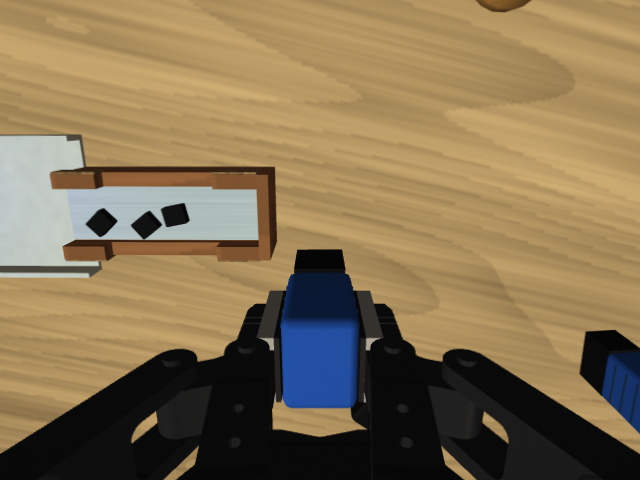

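The picture shows the scraper held straight at (320,340), and the chips at (175,215), (146,225) and (101,222) in the channel, with the end wall at x≈265.

```bash
M='python3 -m handwheel'
$M '[[0.0018,-0.036,0,0,0,0,0.015],[0.0019,-0.0365,0,0,0,0.3,0.015],[0,0,0,0,0,0,0.015],[0,0,0.03,0,0,0,0.015],[0,0,0.03,0,0,0,0.015],[0,0,0.02,0,0,0,0.015],[0,0,0,0,0,0,0.015],[0,0,0,0,0,0,0.015]]'
python3 - <<'E'
from h import *
print(r.sense()["tool_pos"]);p,d=r.snapshot("side")
C=cam("side");P=cloud(C,d)
for c,st,m in blobs(p,"blue",50):
    q=P[m&(d>0)];print(c,st[4],np.percentile(q[:,2],[2,50,95]),np.median(q,0))
cv2.imwrite("pics/s2.png",cv2.resize(p[190:310,240:400],None,fx=4,fy=4))
E
```

```text
time: 7.42
tool_pos: [551.7, -57.6, 117.3]
tcp_rot: [-179.9, 0.2, 12.2]
ft_force: [0.0, 0.3, -1.3]
finger_gap: 23.6
grip_force: 42.0
[551.7 -57.6 117.3]
[321.5 231.4] 162 [ 93.5 124.3 136. ] [537.  -66.6 124.3]
[368.3 386.9] 720 [38.4 83.1 88.2] [ 486.2 -408.4   83.1]
```

View pics/s2.png

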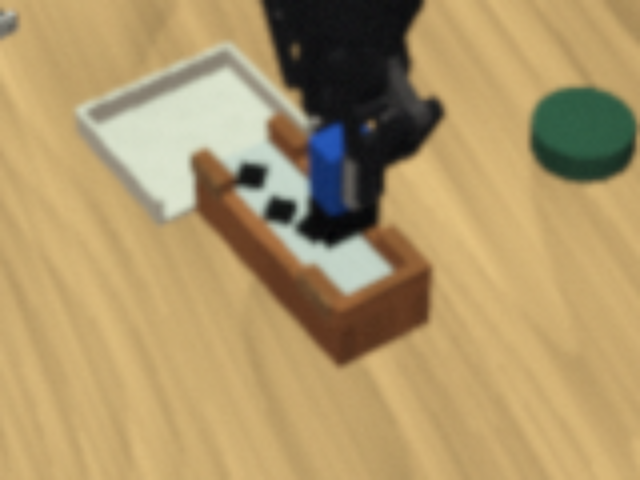

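The crop shows the blade above the channel between its rims, at about (335,215), behind the nearest chip at (310,225), which it partly hides.

```bash
M='python3 -m handwheel'
$M '[[0,0,0.018,0,0,0,0.015],[0,0,0.013,0,0,0,0.015],[0,0,0,0,0,0,0.015],[0,0,0,0,0,0,0.015],[0,0,0,0,0,0,0.015]]'
$M '[[0,0,0.003,0,0,0,0.015],[0,0,0,0,0,0,0.015],[0,0,0.002,0,0,0,0.015],[0,0,0,0,0,0,0.015],[0,0,0,0,0,0,0.015]]'
python3 -c "
from h import *
s=r.sense();x=R.from_euler('z',102.4,degrees=True).inv().apply(s['tool_pos']-[543.7,-13.8,0]);print('cradle',x,s['ft_force'])
go([543.7-.215*82,-13.8+.977*82,82],[180,0,12.4])"
```

```text
time: 7.88
tool_pos: [553.3, -56.9, 88.3]
tcp_rot: [180.0, -0.1, 12.2]
ft_force: [-0.1, -0.1, -1.3]
finger_gap: 23.4
grip_force: 42.1
time: 8.3
tool_pos: [552.6, -56.6, 82.3]
tcp_rot: [-180.0, 0.0, 12.3]
ft_force: [1.0, 0.1, 0.0]
finger_gap: 23.7
grip_force: 42.1
cradle [-43.8   0.5  82.3] [1.  0.1 0. ]
shift now-axes [   0.1 -125.8    0.3] after-turn axes [   0.4 -125.8    0.3] turn [-0.   0.  -0.1] at [552.6 -56.6  82.3] [-180.     0.    12.3] t 8.3
```

```bash
M='python3 -m handwheel'
$M '[[0,0,0.0015,0,0,0,0.015],[0,0,0.001,0,0,0,0.015],[0,0,0,0,0,0,0.015],[0,0,0,0,0,0,0.015]]'
$M '[[0,-0.008,0,0,0,0,0.015],[0,-0.008,0,0,0,0,0.015],[0,-0.008,0,0,0,0,0.015],[0,-0.008,0,0,0,0,0.015],[0,-0.008,0,0,0,0,0.015],[0,-0.008,0,0,0,0,0.015],[0,-0.008,0,0,0,0,0.015],[0,-0.008,0,0,0,0,0.015]]'
$M '[[0,-0.008,0,0,0,0,0.015],[0,-0.008,0,0,0,0,0.015],[0,-0.008,0,0,0,0,0.015],[0,-0.008,0,0,0,0,0.015],[0,-0.008,0,0,0,0,0.015],[0,-0.008,0,0,0,0,0.015],[0,-0.008,0,0,0,0,0.015],[0,-0.008,0,0,0,0,0.015]]'
$M '[[0,0,0,0,0,0,0.015],[0,0,0,0,0,0,0.015],[0,0,-0.03,0,0,0,0.015],[0,0,-0.04,0,0,0,0.015],[0,0,-0.04,0,0,0,0.015],[0,0,0,0,0,0,0.015],[0,0,0,0,0,0,0.015]]'
cat > e.py <<'E'
from h import *
import sys
for n in("top","side"):
    p,d=r.snapshot(n);np.savez(sys.argv[1]+n+".npz",p=p,d=d);P=cloud(cam(n),d)
    for c,st,m in blobs(p,"dark",20):
        q=P[m&(d>0)]
        if len(q)<10: continue
        x=R.from_euler('z',102.4,degrees=True).inv().apply(np.median(q,0)-[543.7,-13.8,0])
        if abs(x[1])<70 and -80<x[0]<190 and x[2]<80: print(n,c,st[4],x)
    if n=="side": cv2.imwrite(f"pics/{sys.argv[1]}.png",cv2.resize(p[190:310,240:400],None,fx=4,fy=4))
E
python3 e.py e1
```

```text
time: 8.63
tool_pos: [553.0, -56.7, 80.6]
tcp_rot: [180.0, -0.0, 12.3]
ft_force: [-2.7, 0.5, 5.1]
finger_gap: 23.6
grip_force: 42.7
time: 9.3
tool_pos: [539.6, 6.7, 80.6]
tcp_rot: [179.9, -0.1, 12.3]
ft_force: [0.0, -2.2, 5.2]
finger_gap: 23.1
grip_force: 43.0
time: 9.97
tool_pos: [525.2, 69.6, 79.9]
tcp_rot: [-180.0, -0.0, 12.3]
ft_force: [0.8, 0.7, -2.0]
finger_gap: 23.2
grip_force: 42.0
time: 10.55
tool_pos: [527.5, 68.3, 192.9]
tcp_rot: [179.9, -0.3, 12.2]
ft_force: [-0.7, -1.2, -2.7]
finger_gap: 23.6
grip_force: 42.1
```

View pics/e1.png

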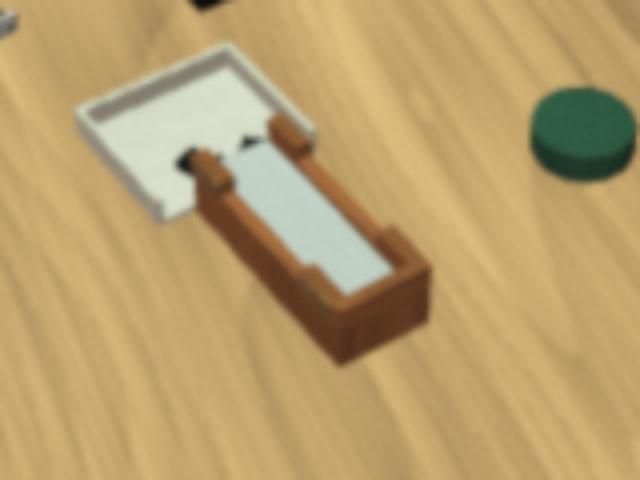

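The channel floor is clear. Two chips show in the tray against its mouth at (188,160) and (250,145); the third is hidden. I carry the scraper back and look from the top.

```bash
M='python3 -m handwheel'
$M '[[-0.0055,0.0365,0,0,0,0,0.015],[-0.0055,0.0365,0,0,0,0,0.015],[-0.0055,0.0365,0,0,0,0,0.015],[-0.0055,0.0365,0,0,0,0,0.015],[-0.0055,0.0365,0,0,0,0,0.015],[-0.0055,0.0365,0,0,0,0,0.015]]'
$M '[[-0.0055,0.0365,0,0,0,0,0.015],[-0.0055,0.0365,0,0,0,0,0.015],[-0.0055,0.0365,0,0,0,0,0.015],[-0.0055,0.0365,0,0,0,0,0.015],[0,0,0,0,0,0,0.015],[0,0,0,0,0,0,0.015]]'
cat > f.py <<'E'
from h import *
import sys
p,d=r.snapshot("top");P=cloud(cam("top"),d)
for c,st,m in blobs(p,"dark",8):
    q=P[m&(d>0)]
    if len(q)<6: continue
    x=R.from_euler('z',102.4,degrees=True).inv().apply(np.median(q,0)-[543.7,-13.8,0])
    if abs(x[1])<65 and -80<x[0]<190 and x[2]<80: print(c,st[4],x)
cv2.imwrite("pics/%s.png"%sys.argv[1],cv2.resize(p[220:320,200:370],None,fx=4,fy=4))
E
python3 f.py f1
```

```text
time: 11.15
tool_pos: [538.1, -153.9, 186.9]
tcp_rot: [-179.9, 0.2, 12.3]
ft_force: [0.9, 0.6, -1.2]
finger_gap: 23.5
grip_force: 42.0
time: 11.65
tool_pos: [547.4, -301.4, 186.4]
tcp_rot: [-179.8, 0.2, 12.1]
ft_force: [-1.0, 0.3, -0.6]
finger_gap: 23.3
grip_force: 42.0
[263.5 257.1] 49 [ 86.7 -21.1  10.4]
[269.1 272.3] 27 [80.6  9.4 16.3]
[261.  276.9] 47 [97.3 14.8 10.7]
```

View pics/f1.png

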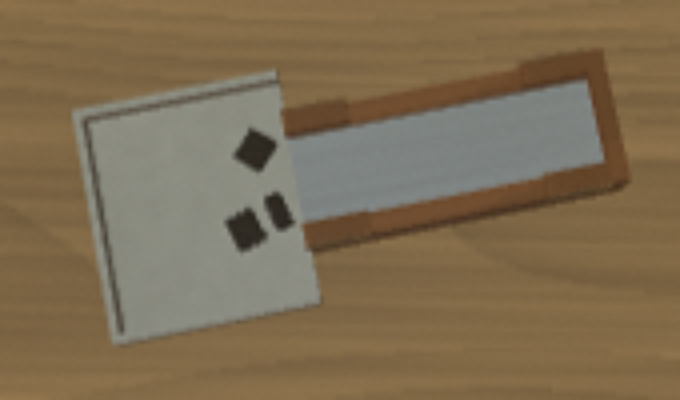

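All three chips lie in the tray, at (255,150), (280,212) and (246,230) of the crop, and the channel is empty. Now I set the scraper down.

```bash
M='python3 -m handwheel'
$M '[[0,0,0.035,0,0,0,0.015],[0,0,0.035,0,0,0,0.015],[0,0,0.03,0,0,0,0.015],[0,0,0.02,0,0,0,0.015],[0,0,0.01,0,0,0,0.015],[0,0,0.005,0,0,0,0.015],[0,0,0,0,0,0,0.015],[0,0,0,0,0,0,0.015]]'
$M '[[0,0,0.001,0,0,0,0.015],[0,0,0,0,0,0,0.015],[0,0,0.001,0,0,0,0.015],[0,0,0,0,0,0,0.015],[0,0,0,0,0,0,0.015]]'
```

```text
time: 12.37
tool_pos: [550.1, -299.9, 56.1]
tcp_rot: [179.9, -0.1, 12.3]
ft_force: [-0.2, -0.7, -1.4]
finger_gap: 23.6
grip_force: 42.0
time: 12.78
tool_pos: [549.4, -300.2, 53.2]
tcp_rot: [180.0, -0.0, 12.2]
ft_force: [1.0, -0.8, -1.7]
finger_gap: 23.7
grip_force: 42.0
```

```bash
M='python3 -m handwheel'
$M '[[0,0,0.001,0,0,0,0.015],[0,0,0.001,0,0,0,0.015],[0,0,0.0008,0,0,0,0.015],[0,0,0,0,0,0,0.015],[0,0,0,0,0,0,0.015]]'
$M '[[0,0,0,0,0,0,0.045],[0,0,0,0,0,0,0.045],[0,0,0,0,0,0,0.045],[0,0,0,0,0,0,0.045]]'
$M '[[0,0,-0.01,0,0,0,0.045],[0,0,-0.03,0,0,0,0.045],[0,0,-0.04,0,0,0,0.045],[0,0,-0.04,0,0,0,0.045],[0,0,-0.04,0,0,0,0.045],[0,0,-0.04,0,0,0,0.045],[0,0,-0.04,0,0,0,0.07]]'
python3 - <<'E'
from h import *
s=r.sense();print(s["tool_pos"],s["joint_pos"]);p,d=r.snapshot("top");P=cloud(cam("top"),d)
for c,st,m in blobs(p,"blue",50):
    q=P[m&(d>0)];print(c,st[4],np.median(q,0),np.percentile(q[:,2],[5,95]))
E
```

```text
time: 13.2
tool_pos: [549.4, -300.1, 50.6]
tcp_rot: [180.0, -0.0, 12.2]
ft_force: [-1.2, 1.9, 5.6]
finger_gap: 23.4
grip_force: 42.8
time: 13.53
tool_pos: [549.2, -299.9, 49.8]
tcp_rot: [-180.0, 0.0, 12.2]
ft_force: [-0.2, 0.8, -0.1]
finger_gap: 45.1
grip_force: 0.0
time: 14.12
tool_pos: [548.9, -299.7, 293.0]
tcp_rot: [180.0, -0.0, 12.2]
ft_force: [1.2, -0.5, 1.0]
finger_gap: 55.5
grip_force: 0.0
[ 548.9 -299.7  293. ] [-33.3  10.6  77.4  -0.   92.   44.4]
[472.  256.3] 219 [ 546.5 -297.9   64.3] [61.5 66.6]
[531.3 288.2] 524 [ 490.2 -391.2   85.1] [51.2 87.8]
```

```bash
M='python3 -m handwheel'
$M '[[0,0,0,0,0,-7,0.07],[0,0,0,0,0,-7,0.07],[0,0,0,0,0,-7,0.07],[0,0,0,0,0,-7,0.07],[0,0,0,0,0,-7,0.07],[0,0,0,0,0,-7,0.07],[0,0,0,0,0,-7,0.07]]'
$M '[[0,0,0,0,0,-7,0.07],[0,0,0,0,0,-7,0.07],[0,0,0,0,0,-7,0.07],[0,0,0,0,0,-7,0.07],[0,0,0,0,0,-7,0.07],[0,0,0,0,0,-6.2,0.07],[0,0,0,0,0,0,0.07]]'
$M '[[0.0357,0.0084,0,0,0,0,0.07],[0.0357,0.0084,0,0,0,0,0.07],[0.0357,0.0084,0,0,0,0,0.07],[0.0357,0.0084,0,0,0,0,0.07],[0.0357,0.0084,0,0,0,0,0.07],[0.0357,0.0084,0,0,0,0,0.07]]'
$M '[[0.0357,0.0084,0,0,0,0,0.07],[0.0357,0.0084,0,0,0,0,0.07],[0.0357,0.0084,0,0,0,0,0.07],[0.0357,0.0084,0,0,0,0,0.07],[0.0357,0.0084,0,0,0,0,0.07],[0.0357,0.0084,0,0,0,0,0.07]]'
python3 -c "
from h import *
s=r.sense();print(s['joint_pos'],s['tcp_rot'])"
$M '[[0,0,0,0,7,0,0.07],[0,0,0,0,7,0,0.07],[0,0,0,0,7,0,0.07],[0,0,0,0,0,0,0.07],[0,0,0,0,0,0,0.07]]'
python3 -c "
from h import *
s=r.sense();print(s['joint_pos'],s['tcp_rot'])"
```

```text
time: 14.75
tool_pos: [549.2, -299.9, 290.5]
tcp_rot: [180.0, 0.0, 61.6]
ft_force: [0.6, -0.1, 0.8]
finger_gap: 69.6
grip_force: 0.0
time: 15.33
tool_pos: [549.2, -299.9, 290.5]
tcp_rot: [180.0, 0.0, 102.7]
ft_force: [1.0, -0.5, 0.1]
finger_gap: 69.8
grip_force: 0.0
time: 15.83
tool_pos: [552.0, -78.3, 290.5]
tcp_rot: [180.0, 0.0, 102.2]
ft_force: [0.3, -0.0, -0.9]
finger_gap: 70.1
grip_force: 0.0
time: 16.33
tool_pos: [555.0, 141.9, 290.6]
tcp_rot: [180.0, 0.0, 102.2]
ft_force: [0.7, -0.3, 0.5]
finger_gap: 69.6
grip_force: 0.0
[ 9.2  2.4 86.4 -0.  91.1 -3. ] [180.    0.  102.2]
time: 16.75
tool_pos: [555.4, 138.5, 289.2]
tcp_rot: [-179.8, -20.9, 102.1]
ft_force: [-0.5, -0.7, 0.1]
finger_gap: 69.9
grip_force: 0.0
[ -3.3   4.4  86.9  20.2  94.4 -14.8] [-179.8  -20.9  102.1]
```

```bash
M='python3 -m handwheel'
$M '[[0,0,0,0,7,0,0.048],[0,0,0,0,7,0,0.048],[0,0,0,0,7,0,0.048],[0,0,0,0,7,0,0.048],[0,0,0,0,7,0,0.048],[0,0,0,0,7,0,0.048],[0,0,0,0,7,0,0.048],[0,0,0,0,5,0,0.048]]'
$M '[[0,0,0,0,0,0,0.048],[0,0,0,0,0,0,0.048],[0,0,0,0,0,0,0.048]]'
cat > g.py <<'E'
from h import *
import sys
s=r.sense();print(s["tool_pos"],s["tcp_rot"],s["joint_pos"],s["finger_gap"]);p,d=r.snapshot("wrist");cv2.imwrite(f"pics/{sys.argv[1]}.png",p)
C=cam("wrist",s);P=cloud(C,d);A=R.from_euler("xyz",s["tcp_rot"],degrees=True)
T=A.inv().apply(P.reshape(-1,3)-s["tool_pos"])[d.ravel()>0]
f=T[(abs(T[:,0])<16)&(abs(T[:,1])<60)&(T[:,2]<40)&(T[:,2]>-40)]
for a,b in((-60,-20),(20,60)):
    k=f[(f[:,1]>a)&(f[:,1]<b)]
    if len(k): print("finger y",a,b,np.percentile(k,[1,50,99],axis=0).tolist(),len(k))
for nm in("red","dark"):
  for c,st,m in blobs(p,nm,60):
    q=P[m&(d>0)]
    if len(q)<30: continue
    md=np.median(q,0)
    if np.hypot(md[0]-528,md[1]-305)<60: print(nm,c,st,md,np.percentile(q[:,2],[2,98]))
E
python3 g.py g1
```

```text
time: 17.42
tool_pos: [555.0, 140.0, 289.2]
tcp_rot: [-178.9, -75.2, 101.4]
ft_force: [-0.7, -0.3, -1.4]
finger_gap: 47.9
grip_force: 0.0
time: 17.67
tool_pos: [555.5, 140.7, 290.7]
tcp_rot: [180.0, -74.7, 102.6]
ft_force: [-0.2, -0.6, 0.6]
finger_gap: 48.0
grip_force: 0.0
[555.5 140.7 290.7] [180.  -74.7 102.6] [-20.9  26.4  85.9  61.  113.1 -32.9] 48.028013451013294
finger y -60 -20 [[-9.603806938398415, -56.3788658611897, -39.916241923096315], [8.035702287939015, -37.980861753395565, -33.5598892232952], [14.553088953751285, -24.17202422770199, 12.503611070221009]] 10612
finger y 20 60 [[-9.49956704200161, 23.477853954438153, -39.91031598204098], [8.044489821477375, 37.00291428601262, -33.47220849864525], [14.542598896542215, 55.591454927310004, 12.496428163649663]] 10481
red [331.4 366.7] [313 349  39  28 428] [531.8 299.3  91.5] [84.3 94.2]
red [330.5 401.8] [ 313  372   38   57 1634] [532.  297.8  41.9] [ 4.8 74.7]
dark [332.1 345. ] [ 315  325   36   42 1232] [530.3 305.4 115.9] [ 95.7 117.8]
```

View pics/g1.png

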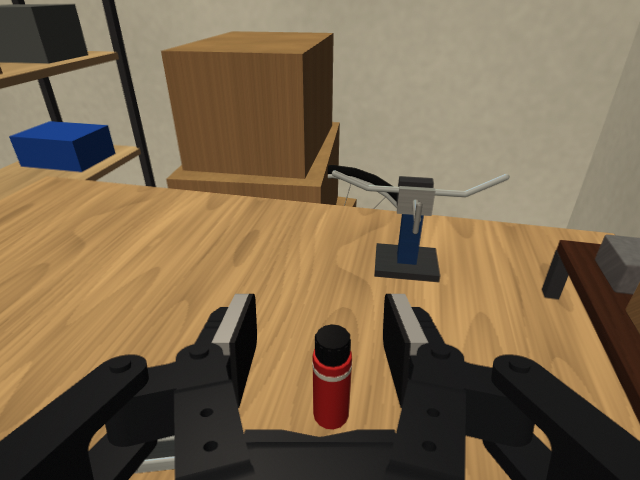

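The tube stands upright between the open fingers at (331,375), slightly right of centre. The finger tips lie about 12.5 mm ahead of the TCP.

```bash
python3 -c "
from h import *
go([545.9,232,79.3],[180,-75,102.4]);go([529.2,307.4,58.6],[180,-75,102.4])"
```

```text
shift now-axes [-180.5    9.9  144. ] after-turn axes [-181.2   10.1  143. ] turn [-0.1  0.3  0.1] at [555.7 140.7 291.4] [179.6 -74.7 102.9] t 17.7167
shift now-axes [-180.1   10.   223.9] after-turn axes [-181.2   10.   223. ] turn [-0.1  0.3  0.1] at [555.7 140.7 291.4] [179.6 -74.7 102.9] t 17.7167
```

```bash
M='python3 -m handwheel'
$M '[[-0.0226,0.0012,0.018,0,0,0,0.06],[-0.0226,0.0012,0.018,0,0,0,0.06],[-0.0226,0.0012,0.018,0,0,0,0.06],[-0.0226,0.0012,0.018,0,0,0,0.06],[-0.0226,0.0012,0.018,0,0,0,0.06],[-0.0226,0.0012,0.018,0,0,0,0.06],[-0.0226,0.0012,0.018,0,0,0,0.06],[-0.0226,0.0012,0.018,0,0,0,0.06]]'
$M '[[0,0,0,0,0,0,0.06],[0,0,0,0,0,0,0.06],[0,0,0,0,0,0,0.06]]'
python3 g.py g2; python3 -c "
from h import *
go([529.2,307.4,58.6],[180,-75,102.4])"
```

```text
time: 18.38
tool_pos: [545.9, 233.1, 78.7]
tcp_rot: [179.1, -74.7, 103.4]
ft_force: [0.1, -0.9, 0.4]
finger_gap: 59.9
grip_force: 0.0
time: 18.63
tool_pos: [546.1, 232.1, 80.4]
tcp_rot: [179.3, -74.9, 103.2]
ft_force: [0.4, -1.0, 0.5]
finger_gap: 59.7
grip_force: 0.0
[546.1 232.1  80.4] [179.3 -74.9 103.2] [-13.3  43.3  88.7  61.4  97.9 -47.7] 59.714837351111086
finger y -60 -20 [[-9.48429796226322, -58.195410136147565, -39.90917032025812], [8.25482087524965, -38.947520439178206, -31.147957403760465], [14.679913855532678, -29.88743076332477, 11.391774537149058]] 8765
finger y 20 60 [[-9.567281827210532, 29.228086159629164, -39.90992598202912], [8.274872536996172, 38.09304528773837, -31.055925581927845], [14.646642068282919, 58.58217832657527, 11.464269028611792]] 8701
red [321.6 219.1] [ 284  195   76   41 1748] [532.7 298.7  89.5] [83.3 93.1]
red [320.9 295.6] [ 286  234   72  123 7055] [532.6 297.7  44.3] [ 4.2 75.2]
dark [322. 177.] [ 287  143   71   71 4401] [531.2 302.1 110.1] [ 94.  117.1]
shift now-axes [-1.1 -0.7 80.7] after-turn axes [-1.3 -0.7 80.7] turn [0.  0.1 0.3] at [546.6 231.7  80.7] [179.  -74.9 103.4] t 18.6833
```

```bash
M='python3 -m handwheel'
$M '[[0,0,0.015,0,0,0,0.06],[0,0,0.015,0,0,0,0.06],[0,0,0.015,0,0,0,0.06],[0,0,0.015,0,0,0,0.06],[0,0,0.012,0,0,0,0.06],[-0.001,0,0.008,0,0,0,0.06],[0,0,0,0,0,0,0.06],[0,0,0,0,0,0,0.06]]'
$M '[[0,0,0,0,0,0,0.03],[0,0,0,0,0,0,0.03],[0,0,0,0,0,0,0.03],[0,0,0,0,0,0,0.03],[0,0,0,0,0,0,0.03],[0,0,0,0,0,0,0.03]]' 50
python3 -c "
from h import *
s=r.sense();print(s['tool_pos'],s['tcp_rot'])"
```

```text
time: 19.35
tool_pos: [527.5, 308.1, 56.1]
tcp_rot: [-179.8, -75.0, 102.3]
ft_force: [0.1, 0.2, 0.2]
finger_gap: 60.1
grip_force: 0.0
time: 19.85
tool_pos: [528.7, 307.2, 56.7]
tcp_rot: [179.9, -75.0, 102.5]
ft_force: [0.9, -1.5, 0.6]
finger_gap: 36.3
grip_force: 52.1
[528.7 307.2  56.7] [179.9 -75.  102.5]
```

```bash
M='python3 -m handwheel'
$M '[[0.01,0,-0.0027,0,0,0,0.03],[0.029,0,-0.0078,0,0,0,0.03],[0.029,0,-0.0078,0,0,0,0.03],[0.029,0,-0.0078,0,0,0,0.03],[0.029,0,-0.0078,0,0,0,0.03],[0.029,0,-0.0078,0,0,0,0.03],[0,0,0,0,0,0,0.03]]'
$M '[[0,0,0,0,-6.92,0,0.03],[0,0,0,0,-6.92,0,0.03],[0,0,0,0,-6.92,0,0.03],[0,0,0,0,-6.92,0,0.03],[0,0,0,0,-6.92,0,0.03],[0,0,0,0,-6.92,0,0.03],[0,0,0,0,-6.92,0,0.03]]'
$M '[[0,0,0,0,-6.92,0,0.03],[0,0,0,0,-6.92,0,0.03],[0,0,0,0,-6.92,0,0.03],[0,0,0,0,-6.92,0,0.03],[0,0,0,0,-6.92,0,0.03],[0,0,0,0,-6.92,0,0.03],[0,0,0,0,0,0,0.03],[0,0,0,0,0,0,0.03]]'
cat > t.py <<'E'
from h import *
import sys
s=r.sense();print(s["tool_pos"],s["tcp_rot"],s["joint_pos"],s["finger_gap"])
A=R.from_euler("xyz",s["tcp_rot"],degrees=True)
p,d=r.snapshot("wrist");cv2.imwrite(f"pics/{sys.argv[1]}.png",p);P=cloud(cam("wrist",s),d)
T=A.inv().apply(P.reshape(-1,3)-s["tool_pos"]).reshape(P.shape)
near=(d>0)&(abs(T[...,1])<30)&(abs(T[...,0])<90)&(T[...,2]>-45)&(T[...,2]<60)
for nm in("red","dark"):
    for c,st,m in blobs(p,nm,60):
        q=T[m&near]
        if len(q)>40: print(nm,c,st[4],"x",np.percentile(q[:,0],[1,99]),"y",np.median(q[:,1]),np.percentile(q[:,1],[2,98]),"zmin",np.percentile(q[:,2],[2]))
n="side";p,d=r.snapshot(n);cv2.imwrite(f"pics/{sys.argv[1]}s.png",p);P=cloud(cam(n),d)
for c,st,m in blobs(p,"red",20):
    q=P[m&(d>0)];t=A.inv().apply(q-s["tool_pos"]);print(n,c,st[4],np.median(q,0),"tool x",np.percentile(t[:,0],[2,98]),"z",np.percentile(t[:,2],[2,98]))
    k=q-q.mean(0);print("dir",np.linalg.svd(k,full_matrices=False)[2][0])
E
python3 t.py t1
```

```text
time: 20.43
tool_pos: [530.3, 307.4, 224.0]
tcp_rot: [177.9, -74.9, 104.5]
ft_force: [-0.4, -0.2, -1.4]
finger_gap: 36.2
grip_force: 52.0
time: 21.02
tool_pos: [528.7, 306.7, 218.3]
tcp_rot: [179.8, -26.2, 102.4]
ft_force: [-0.8, 0.8, -2.5]
finger_gap: 36.4
grip_force: 51.8
time: 21.68
tool_pos: [526.7, 308.9, 215.5]
tcp_rot: [-179.8, 14.9, 102.7]
ft_force: [-0.6, 0.1, -2.0]
finger_gap: 36.1
grip_force: 51.8
[526.7 308.9 215.5] [-179.8   14.9  102.7] [ 33.4  15.6  80.9 -13.9  89.   21.6] 36.064661081271936
red [318.2 275.4] 4565 x [22.7 36.9] y -0.687851203790098 [-18.2  16.3] zmin [-21.4]
red [320.6 370.7] 11673 x [-39.9  16.6] y -0.11035913446881666 [-17.   16.7] zmin [-16.6]
dark [316.5 204.8] 12292 x [34.  63.1] y -1.2476620987143379 [-16.3  13.8] zmin [-24.7]
dark [319.3 421.9] 58564 x [-9.4 14.3] y 17.571142021167333 [-29.3  29.3] zmin [-40.8]
dark [235.2 314.9] 263 x [7.1 8.1] y -28.467755037718245 [-29.9 -27.1] zmin [-4.]
side [265.6 110.8] 386 [528.4 265.6 221. ] tool x [-59.5   9. ] z [-13.6  32.8]
dir [ 0.3 -0.9 -0.2]
```

View pics/t1.png

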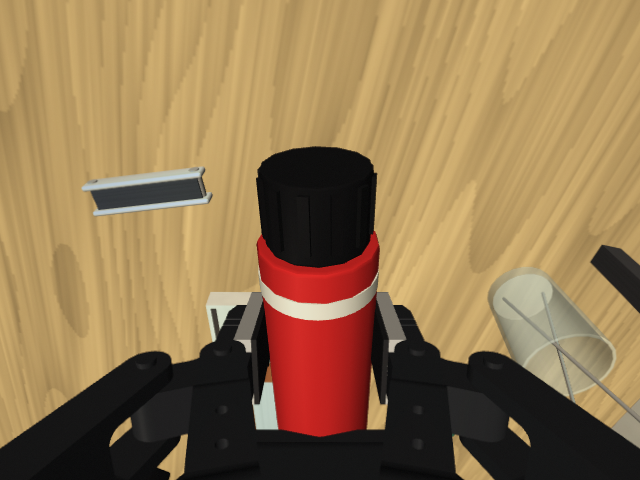

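The tube is firmly between the pads, cap at (317,205), pointing up the picture. Next I measure its axis tilt.

```bash
cat > u.py <<'E'
from h import *
s=r.sense();A=R.from_euler("xyz",s["tcp_rot"],degrees=True)
p,d=r.snapshot("wrist");P=cloud(cam("wrist",s),d);T=A.inv().apply(P.reshape(-1,3)-s["tool_pos"]).reshape(P.shape)
b,g,rr=[p[...,i].astype(int) for i in range(3)];m=(rr>2.5*g)&(rr>2.5*b)&(rr>60)&(d>0)&(abs(T[...,1]+.5)<4)&(T[...,2]<30)
q=T[m];w=P[m];f=np.polyfit(q[:,0],q[:,2],1);res=q[:,2]-np.polyval(f,q[:,0]);print(f,np.degrees(np.arctan(f[0])),res.std(),q[:,0].min(),q[:,0].max())
k=A.apply([[1,0,f[0]]])[0];k/=np.linalg.norm(k);print("axis world",k,"elev deg",np.degrees(np.arcsin(k[2])),"azim",np.degrees(np.arctan2(k[1],k[0])))
# axis points (tool): foot/cap from extents
nrm=np.array([-f[0],0,1])/np.hypot(1,f[0]); ax=np.array([1,0,f[0]])/np.hypot(1,f[0])
p0=np.array([0,-.5,f[1]])+19*nrm; print("axis pt tool",p0)
sh=np.percentile((q-p0)@ax,99.5); print("red shoulder along axis",sh,"-> tube_mid tool",p0+(sh-37)*ax,"world",A.apply(p0+(sh-37)*ax)+s["tool_pos"],s["tool_pos"])
E
python3 u.py
```

```text
[ -0.3 -13. ] -14.716932234129656 2.733321548332492 -38.844633281943686 33.55423274977789
axis world [-0.2  1.  -0. ] elev deg -0.11253943701016518 azim 102.44170680852778
axis pt tool [ 4.8 -0.5  5.4]
red shoulder along axis 33.65028080189414 -> tube_mid tool [ 1.6 -0.5  6.2] world [527.5 306.9 210.1] [528.  307.1 216.5]
```

```bash
python3 -c "
from h import *
go([544.8,-16.5,176.5],[180,15,102.4])"
```

```text
shift now-axes [-298.   -53.2  120.8] after-turn axes [-297.7  -53.3  121.6] turn [-0.  -0.2 -0. ] at [528.4 306.5 216.9] [-180.    14.8  102.4] t 21.8333
```

```bash
M='python3 -m handwheel'
$M '[[-0.0298,-0.0053,0.0121,0,0,0,0.03],[-0.0298,-0.0053,0.0121,0,0,0,0.03],[-0.0298,-0.0053,0.0121,0,0,0,0.03],[-0.0298,-0.0053,0.0121,0,0,0,0.03],[-0.0298,-0.0053,0.0121,0,0,0,0.03]]'
$M '[[-0.0298,-0.0053,0.0121,0,0,0,0.03],[-0.0298,-0.0053,0.0121,0,0,0,0.03],[-0.0298,-0.0053,0.0121,0,0,0,0.03],[-0.0298,-0.0053,0.0121,0,0,0,0.03],[-0.0298,-0.0053,0.0121,0,0,0,0.03],[0,0,0,0,0,0,0.03],[0,0,0,0,0,0,0.03],[0,0,0,0,0,0,0.03]]'
python3 u.py
python3 -c "
from h import *
go([544.8,-16.5,70],[180,15,102.4])"
```

```text
time: 22.25
tool_pos: [536.8, 143.0, 197.2]
tcp_rot: [179.9, 14.9, 102.3]
ft_force: [0.7, -0.2, -1.1]
finger_gap: 36.3
grip_force: 51.9
time: 22.92
tool_pos: [545.2, -16.6, 177.4]
tcp_rot: [179.9, 14.9, 102.3]
ft_force: [-0.3, -0.3, -1.2]
finger_gap: 36.2
grip_force: 51.8
[ -0.3 -13. ] -14.730748225244675 2.7373318155316415 -39.09315674202344 33.64900224474573
axis world [-0.2  1.  -0. ] elev deg -0.16843757323116237 azim 102.27872849530586
axis pt tool [ 4.8 -0.5  5.4]
red shoulder along axis 33.71401168210303 -> tube_mid tool [ 1.7 -0.5  6.2] world [544.7 -16.7 171. ] [545.2 -16.6 177.4]
shift now-axes [ 27.1  -0.8 104. ] after-turn axes [ 27.3  -0.6 103.9] turn [ 0.1 -0.1 -0. ] at [545.3 -15.8 177.4] [179.9  14.9 102.4] t 22.9667
```

```bash
M='python3 -m handwheel'
$M '[[0.0088,0,0.0335,0,0,0,0.03],[0.0088,0,0.0335,0,0,0,0.03],[0.0053,0,0.0200,0,0,0,0.03],[0.0026,-0.0005,0.0098,0,0,0,0.03],[0,0,0,0,0,0,0.03],[0,0,0,0,0,0,0.03],[0,0,0,0,0,0,0.03]]'
cat > v.py <<'E'
from h import *
import sys
s=r.sense();print(s["tool_pos"],s["tcp_rot"],s["ft_force"]);p,d=r.snapshot("wrist");cv2.imwrite(f"pics/{sys.argv[1]}.png",p);P=cloud(cam("wrist",s),d)
X=R.from_euler("z",102.4,degrees=True).inv().apply(P.reshape(-1,3)-[543.7,-13.8,0]);ok=d.ravel()>0;X=X[ok];c=p.reshape(-1,3)[ok].astype(int)
hi=X[(abs(X[:,2]-46)<2.5)&(abs(X[:,1])<36)&(c[:,2]>1.5*c[:,0])&(c[:,2]<4*c[:,1])]
for a,b in((44,56),(56,68),(-66,-44)):
    for sg in(-1,1):
        k=hi[(hi[:,0]>a)&(hi[:,0]<b)&(hi[:,1]*sg>0)]
        if len(k)>10: print(a,b,sg,len(k),np.percentile(abs(k[:,1])*sg,[2,98]))
red=(c[:,2]>2.5*c[:,1])&(c[:,2]>2.5*c[:,0])&(c[:,2]>60)
for a,b in((-10,10),(10,30)):
    k=X[red&(X[:,0]>a)&(X[:,0]<b)&(X[:,2]>30)]
    if len(k)>20:print("tube y",np.percentile(k[:,1],[1,99]),"ztop",k[:,2].max())
E
python3 v.py v1
```

```text
time: 23.55
tool_pos: [546.5, -15.7, 79.0]
tcp_rot: [179.8, 15.0, 102.4]
ft_force: [-0.1, -0.7, -1.5]
finger_gap: 36.2
grip_force: 51.8
[546.5 -15.7  79. ] [179.8  15.  102.4] [-0.1 -0.7 -1.5]
44 56 -1 1125 [-31.8 -20.4]
44 56 1 1155 [20.6 31.9]
56 68 -1 1313 [-31.8 -20.4]
56 68 1 1312 [20.6 32. ]
-66 -44 -1 60 [-29.  -26.3]
-66 -44 1 123 [21.5 25.2]
tube y [-19.2  15.4] ztop 92.84109528750493
tube y [-19.1  15.7] ztop 131.03632706978541
```

View pics/v1.png

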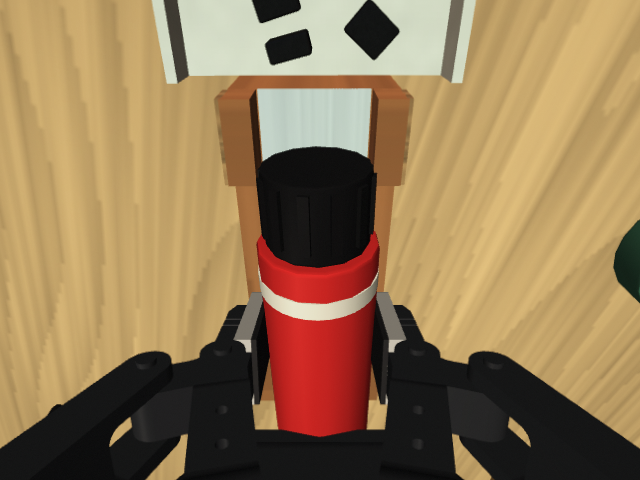

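The tube hangs centred over the channel at (318,300), and the rims are visible on both sides at (235,140) and (393,140). My measurement puts it 1.9 mm off to −y, so I correct that before lowering.

```bash
M='python3 -m handwheel'
$M '[[0,-0.0019,0,0,0,0,0.03],[0.0010,0,0.0039,0,0,0,0.03],[0,0,0,0,0,0,0.03],[0,0,0,0,0,0,0.03],[0,0,0,0,0,0,0.03]]'
python3 v.py v2
```

```text
time: 24.02
tool_pos: [543.0, -16.7, 72.9]
tcp_rot: [-180.0, 15.0, 102.4]
ft_force: [-0.0, -0.0, -1.4]
finger_gap: 36.3
grip_force: 51.8
[543.  -16.7  72.9] [-180.    15.   102.4] [-0.  -0.  -1.4]
44 56 -1 1236 [-31.7 -20.4]
44 56 1 1088 [20.7 31.9]
56 68 -1 1412 [-31.8 -20.4]
56 68 1 1411 [20.6 32. ]
-66 -44 -1 139 [-25.4 -21.5]
-66 -44 1 225 [24.1 28.8]
tube y [-15.5  18.9] ztop 86.91536013698477
tube y [-15.4  19.3] ztop 124.91886804404186
```

```bash
M='python3 -m handwheel'
$M '[[0,0,0,0,0,0,0.03],[0,0,0,0,0,0,0.03],[0,0,0,0,0,0,0.03],[0,0,0,0,0,0,0.03],[0,0,0,0,0,0,0.03],[0,0,0,0,0,0,0.03]]'
python3 v.py v3
python3 -m handwheel '[[0,0,0,0,0,0,0.03]]'
python3 v.py v3 | tail -2
```

```text
time: 24.57
tool_pos: [543.0, -16.6, 72.8]
tcp_rot: [-180.0, 15.0, 102.4]
ft_force: [-0.3, -0.6, -2.2]
finger_gap: 36.5
grip_force: 51.8
[543.  -16.6  72.8] [-180.    15.   102.4] [-0.3 -0.6 -2.2]
44 56 -1 1229 [-31.8 -20.4]
44 56 1 1098 [20.7 31.9]
56 68 -1 1414 [-31.8 -20.4]
56 68 1 1411 [20.6 31.9]
-66 -44 -1 138 [-25.4 -21.5]
-66 -44 1 227 [24.  28.9]
tube y [-15.6  19. ] ztop 86.83531909209437
tube y [-15.6  19.3] ztop 125.22560625044937
time: 24.7
tool_pos: [543.0, -16.6, 72.8]
tcp_rot: [-180.0, 15.0, 102.4]
ft_force: [0.1, 0.3, -1.8]
finger_gap: 36.4
grip_force: 51.8
tube y [-15.6  18.9] ztop 86.73780177881851
tube y [-15.6  19.3] ztop 125.24474420151361
```

```bash
M='python3 -m handwheel'
$M '[[0,0.0016,0,0,0,0,0.03],[0,0,0,0,0,0,0.03],[0,0,0,0,0,0,0.03],[0,0,0,0,0,0,0.03],[0,0,0,0,0,0,0.03],[0,0,0,0,0,0,0.03],[0,0,0,0,0,0,0.03]]'
python3 v.py v4 | tail -2
```

```text
time: 25.33
tool_pos: [544.5, -16.3, 72.8]
tcp_rot: [-180.0, 15.0, 102.4]
ft_force: [0.2, -0.6, -1.0]
finger_gap: 36.1
grip_force: 51.8
tube y [-17.1  17.4] ztop 86.79844156636644
tube y [-17.   17.7] ztop 124.80323892422803
```

```bash
M='python3 -m handwheel'
$M '[[0.0005,0,0.002,0,0,0,0.03],[0.0005,0,0.002,0,0,0,0.03],[0.0005,0,0.002,0,0,0,0.03],[0,0,0,0,0,0,0.03],[0,0,0,0,0,0,0.03],[0,0,0,0,0,0,0.03]]'
$M '[[0.0005,0,0.002,0,0,0,0.03],[0.0005,0,0.002,0,0,0,0.03],[0.0005,0,0.002,0,0,0,0.03],[0,0,0,0,0,0,0.03],[0,0,0,0,0,0,0.03],[0,0,0,0,0,0,0.03]]'
$M '[[0.0003,0,0.001,0,0,0,0.03],[0.0003,0,0.001,0,0,0,0.03],[0,0,0,0,0,0,0.03],[0,0,0,0,0,0,0.03],[0,0,0,0,0,0,0.03]]'
```

```text
time: 25.88
tool_pos: [544.5, -16.4, 66.6]
tcp_rot: [-180.0, 15.0, 102.5]
ft_force: [-0.5, -0.7, -1.8]
finger_gap: 36.4
grip_force: 51.8
time: 26.38
tool_pos: [544.6, -16.5, 60.4]
tcp_rot: [-180.0, 15.0, 102.5]
ft_force: [0.1, -0.5, -2.1]
finger_gap: 36.4
grip_force: 51.8
time: 26.8
tool_pos: [544.6, -16.4, 58.3]
tcp_rot: [-180.0, 15.0, 102.4]
ft_force: [-0.9, -0.6, -1.7]
finger_gap: 36.8
grip_force: 51.8
```

Inside the rims with no side force. I take the last millimetres in small steps.

```bash
M='python3 -m handwheel'
$M '[[0.0003,0,0.001,0,0,0,0.03],[0,0,0,0,0,0,0.03],[0,0,0,0,0,0,0.03],[0,0,0,0,0,0,0.03]]'
$M '[[0.0003,0,0.001,0,0,0,0.03],[0,0,0,0,0,0,0.03],[0,0,0,0,0,0,0.03],[0,0,0,0,0,0,0.03]]'
$M '[[0.0001,0,0.0005,0,0,0,0.03],[0,0,0,0,0,0,0.03],[0,0,0,0,0,0,0.03]]'
```

```text
time: 27.13
tool_pos: [544.6, -16.4, 57.3]
tcp_rot: [-180.0, 15.0, 102.4]
ft_force: [1.1, -0.3, -1.2]
finger_gap: 36.5
grip_force: 51.8
time: 27.47
tool_pos: [544.6, -16.4, 56.3]
tcp_rot: [-180.0, 15.0, 102.5]
ft_force: [-0.5, -0.8, -1.3]
finger_gap: 36.4
grip_force: 51.8
time: 27.72
tool_pos: [544.6, -16.4, 55.8]
tcp_rot: [-180.0, 15.0, 102.5]
ft_force: [-0.1, 0.4, -2.2]
finger_gap: 36.4
grip_force: 51.8
```

```bash
M='python3 -m handwheel'
$M '[[0.0001,0,0.0005,0,0,0,0.03],[0,0,0,0,0,0,0.03],[0,0,0,0,0,0,0.03]]'
$M '[[0.0001,0,0.0005,0,0,0,0.03],[0,0,0,0,0,0,0.03],[0,0,0,0,0,0,0.03]]'
$M '[[0.0001,0,0.0004,0,0,0,0.03],[0,0,0,0,0,0,0.03],[0,0,0,0,0,0,0.03]]'
```

```text
time: 27.97
tool_pos: [544.7, -16.4, 55.6]
tcp_rot: [180.0, 15.0, 102.4]
ft_force: [-1.8, -0.2, 2.4]
finger_gap: 36.5
grip_force: 52.2
time: 28.22
tool_pos: [544.9, -16.4, 55.5]
tcp_rot: [180.0, 15.0, 102.4]
ft_force: [-4.4, 1.3, 7.1]
finger_gap: 36.5
grip_force: 52.7
time: 28.47
tool_pos: [545.0, -16.4, 55.5]
tcp_rot: [180.0, 15.0, 102.4]
ft_force: [-5.6, 1.0, 10.2]
finger_gap: 36.2
grip_force: 53.1
```

```bash
M='python3 -m handwheel'
$M '[[-0.0002,0,-0.0008,0,0,0,0.03],[0,0,0,0,0,0,0.03],[0,0,0,0,0,0,0.04],[0,0,0,0,0,0,0.05],[0,0,0,0,0,0,0.055],[0,0,0,0,0,0,0.055],[0,0,0,0,0,0,0.055]]'
$M '[[0,0,-0.005,0,0,0,0.055],[0,0,-0.015,0,0,0,0.055],[0,0,-0.03,0,0,0,0.055],[0,0,-0.04,0,0,0,0.055],[0,0,-0.04,0,0,0,0.055],[0,0,-0.04,0,0,0,0.055],[0,0,0,0,0,0,0.055],[0,0,0,0,0,0,0.055]]'
$M '[[-0.01,0.03,-0.02,0,0,0,0.055],[0,0.035,-0.02,0,0,0,0.055],[0,0.035,-0.02,0,0,0,0.055],[0,0.035,0,0,0,0,0.055],[0,0.03,0,0,0,0,0.055],[0,0,0,0,0,0,0.055],[0,0,0,0,0,0,0.055]]'
python3 - <<'E'
from h import *
for n in("top","side"):
    p,d=r.snapshot(n);P=cloud(cam(n),d);X=R.from_euler("z",102.4,degrees=True).inv().apply(P.reshape(-1,3)-[543.7,-13.8,0]).reshape(P.shape)
    for nm in("red","dark","blue"):
        for c,st,m in blobs(p,nm,15):
            m=m&(d>0);q=X[m]
            if len(q)<10:continue
            md=np.median(q,0)
            if abs(md[1])<65 and -90<md[0]<170 and md[2]<100: print(n,nm,st[4],md,"x",np.percentile(q[:,0],[1,99]),"y",np.percentile(q[:,1],[2,98]),"z",np.percentile(q[:,2],98))
            elif nm=="blue": w=P[m];print(n,"blue world",np.median(w,0),rect(w[w[:,2]>60][:,:2]),np.percentile(w[:,2],[5,95]))
    if n=="top": cv2.imwrite("pics/z.png",p)
E
```

```text
time: 29.05
tool_pos: [544.5, -16.5, 55.0]
tcp_rot: [-180.0, 15.0, 102.4]
ft_force: [0.6, 0.0, -1.1]
finger_gap: 55.0
grip_force: 0.0
time: 29.72
tool_pos: [537.2, 27.3, 223.6]
tcp_rot: [179.6, 15.0, 102.4]
ft_force: [-0.0, -0.6, -0.7]
finger_gap: 55.0
grip_force: 0.0
time: 30.3
tool_pos: [694.9, 67.5, 275.5]
tcp_rot: [-179.6, 14.9, 102.5]
ft_force: [-0.7, 0.1, 0.3]
finger_gap: 55.1
grip_force: 0.0
top red 781 [-19.9   3.   63.8] x [-56.8  16.1] y [-13.8  17.3] z 68.01844726248402
top red 98 [28.6  4.  64.1] x [24.3 33.3] y [-12.5  18.5] z 68.05880647861322
top blue world [ 546.6 -298.    64.4] ((546.339111328125, -298.13580322265625), (30.336166381835938, 22.573911666870117), 10.790558815002441) [62.1 66.8]
top blue world [ 490.2 -394.5   85.8] ((491.36785888671875, -396.25274658203125), (39.871280670166016, 30.68800926208496), 16.605743408203125) [77.1 88.1]
side red 43 [30.2  9.4 62.2] x [24.  44.8] y [-9.9 19.5] z 67.41431042363118
side red 534 [-32.8   6.7  61.7] x [-61.5  13.4] y [-13.6  19.6] z 68.0271065106471
side dark 71 [45.6  9.1 59.9] x [34.4 56.7] y [-9.2 18.7] z 66.35876758430535
side blue world [580.6 599.   46.1] ((580.7610473632812, 601.3889770507812), (20.398855209350586, 3.5035946369171143), 84.54357147216797) [22.6 71.4]
side blue world [ 542.8 -309.6   60.3] ((546.4098510742188, -303.3027038574219), (31.470779418945312, 23.871726989746094), 8.310333251953125) [30.8 67.2]
side blue world [ 486.4 -408.3   82.9] ((490.8826599121094, -401.7708740234375), (41.16849899291992, 31.531835556030273), 15.661881446838379) [41.6 88. ]
```

View pics/z.png

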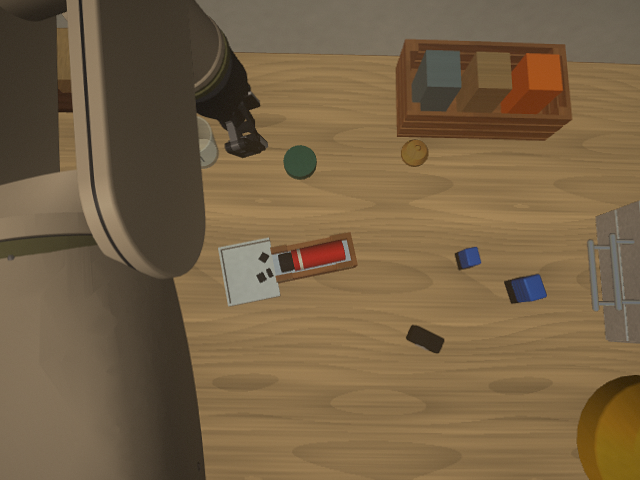

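The tube lies level in the channel at (315,257), with its cap at (285,262) towards the tray. The three chips are in the tray at (265,267) and the scraper stands upright at (468,258).

```bash
python3 -c "
from bench import r
print(r.sense()['qd']); print(r.hand_in())"
```

```text
[ 0.06795111 -2.54803769  0.51228448 -0.11689456  0.01046465 -0.07186335]
the job is handed in; nothing more can be done
None
```

The job is handed in at about 30 s of robot time: the last pictures show the three chips in the tray, the scraper upright on the shelf (about 34 mm from where it started), and the red tube lying level in the cradle with its cap towards the tray; the hand-in gave no verdict.

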